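Hold a phone battery home in the corner of the battery tester

ROBOT

A 6-joint arm with a two-finger parallel gripper is mounted at the origin on a cart in front of the work surface, level with it; the furniture and walls round the work are solid. World frame = base frame: x ahead of the robot, y to its left, z up, the work surface at z = 0. Lengths are in m, angles in degrees, forces in N, time in s.
With the tool pointing down it reaches from about 0.35 to 0.875 m from the base axis. Payload 4.2 kg.
Tool frame: the origin (TCP) lies midway between the tips of the shut fingers; the grasp point (between the pads) lies 19 mm behind it (r.pinch_z is the distance from the TCP to the grasp point, in m); z points along the fingers, y is the line along which they close (so a half turn about z gives the same grasp; the last joint's range is limited). The gripper opens to 87 mm and grips with 3 to 60 N. Pads are 19 mm wide; open, the fingers measure 117 mm over their backs; the gripper's body (75 mm by 190 mm) begins 51 mm behind the grasp point.
Start: joints at [-49.641, 22.042, 0.453, 0, -68.411, -14.817], TCP at [0.269, -0.564, 0.223] pointing down, gripper open.
Joint ranges: [-179.83, 179.83], [-69.29, 118.12], [-61.27, 80.66], [-181.25, 117.63], [-171.15, -9.14], [-177.46, 177.46]. Speed limits (degrees/s): [159.86, 159.86, 180, 180, 180, 180].

INTERFACE

Orientations are given as a 3x3 rotation matrix whose columns are the frame's x, y, z axes.
In Python, from station import r, imaging, models gives the robot as it stands. The module is installed in compiled form; this text tells all that it offers.
- The arm moves only by the tool apply_moves, never from a script. Its argument "moves" is a list of rows, each a list of 2 entries, a list of its own where there are three numbers: the shift along the tool's x, y, z in m, then the turn about the tool's z in degrees. A call has 1 to 5 rows; each row shifts and turns the commanded pose from where the row before left it, along the tool's axes as they then stand; what a row does not reach is not made up. A row lasts 1/12 s, in which the tool goes at most 41.7 mm and 7.16 degrees, less where a joint would pass 70% of its speed; a pose out of reach is approached as far as the arm can. A call is refused whole if a number of a shift passes 0.0417 or a number of a turn 7.16, either way. A call with a gripper value outside its range is refused whole. "hand" is the finger opening in m, from 0 to 0.087, set as the call begins (left out, the last holds). The fingers move at their own pace and stop on an object; the grip force is fixed at half the most. Time passes only in rows, so rows that do not move let the fingers close. It gives the time, the measured TCP pose, the force, the opening and the grip force at its end, in the units of the state.
- r.sense(): the state, without advancing time (a new reading comes with each control period).
- imaging.capture(name): name is "scene" or "top" or "wrist"; returns a dict with "frame" (400x640x3 uint8, blue, green, red), "intrinsics" (3x3 intrinsics, pixels), "eye" and "orientation" of the camera in the world. Camera axes: x right, y down, z forward; pixel columns grow to the right and rows downward; lengths in m; the calibration is good to about 2 mm. A picture is of the moment at which its call begins. There is no depth.
- r.finish_job(): hands the job in; it is judged then, once.
Trained networks look in a picture, given as the dict that the camera call returned (one of the last four; its "shot" number tells which), for a name from the list of things; names that differ only in an ending like _2 or _b are one class to them, and where a whole thing is asked for, a point or a joint stands for the part that bears it (a point fixed in the world has none). Each returns a list of dicts, best first, with "confidence" (0 to 1); they miss things now and then, are a little off and sometimes report something else, mostly with a low value. They report only what shows in the picture. A call takes as long as a camera call.
- models.cut_out(picture, target): "region" (400x640 bool, what is visible of it) and "extent" ([left, top, width, height] as shares, 0 to 1, of the picture: columns of its width, rows of its height, round what is visible of it).
- models.place_of(picture, target): "at" ([column, row] as shares, 0 to 1, of the picture: columns of its width, rows of its height: a listed point, or the origin of a listed thing).
The state is a dict: "time_s": time; "joints": joint angles; "joint_velocities": joint speeds; "effort": joint torques, N m; "tcp_pos": TCP position; "ee_rot": TCP orientation; "wrist_force": force on the tool from outside, world axes, zero at the start; "moment": the same for the moment, N m; "gripper_width": opening from 0.0 (shut) to 1.0 (fully open); "gripper_force": force on a finger pad.
Only numpy, scipy, OpenCV 4.12 (cv2) and the standard library are available. Lean on these libraries where they do the work, as an engineer would, in place of code of your own. Each camera call takes 0.05 s, during which the arm holds its last target. There are 200 camera calls.

TASK

Test the loose phone battery: lay it flat on the tester's bed with its contact end facing the sprung pins, and slide it square against the side stop so that its contacts line up before it touches the pins. Then push it firmly forward and down into the corner, without ramming it, so that the pins go fully in, its end is flush against the fence and it lies flat on the bed with the sprung temperature sensor pressed right down; finish while still holding it there with that push. Leave the other things on the bench where they are.

Things in the scene. Friction and masses are not known exactly. Their poses are not given: they have to be found in the camera images.
- battery: Flat black phone battery lying on the bench, 88 (x) x 37 (y) x 8 (z) mm, 45 g, loose; a plain rigid block, friction on the bed about 0.6. Origin: centre of its underside. Its x axis runs along its length towards the contact end (the end with the pale contact strip), z up. It can be gripped across its 37 mm width.
- contact_end (a point): Middle of the lower edge of the battery's contact end, 44 mm from the battery's origin along its +x.
- tester: Battery tester fixed to the bench, with bed, fence and side stop on a dark steel base plate 170 (x) x 96 (y) mm, its top 11 mm above the bench. Origin: centre of its underside, on the bench; +x points from the bed to the fence (away from the robot, give or take 0.35 rad), +y to the side stop. Fully home, the battery's origin is at x = -14, y = 0, z = 20 mm in this frame, its x axis along +x.
- fence_face (a point): Point on the fence face at the bed's top, in the middle of the bed: x = 30, y = 0, z = 20 mm in the tester's frame.
- fence: The tester's instrument housing with the three pins, 92 mm wide, 54 mm deep, its top 35 mm above the bench. Its upright front face, at x = +30 mm, is the fence. Its frame coincides with the tester's.
- bed: The tester's bed with the sensor: a white plastic strip 28 mm wide (the battery overhangs it by 4.5 mm each side), centred on y = 0, from x = -78 mm to the fence, its top 20 mm above the bench. Its frame coincides with the tester's.
- side_stop: Steel block with an upright inner face at y = +18.5 mm, from x = +4.5 to +28.5 mm, its top 33 mm above the bench: a battery against it is centred on y = 0, and fingers that grip the battery's middle stay clear of it. The other side of the bed is open. Its frame coincides with the tester's.
- pin0 (a joint): Sprung brass contact pin in the fence, 4 mm thick with a round tip, at y = -9 mm, 4 mm above the bed. 0 m: free, 4 mm out of the fence; 0.004 m: pushed in flush with the fence. Its spring pushes back with 0.35 N at first and 1.75 N when fully in.
- pin1 (a joint): The same pin at y = 0.
- pin2 (a joint): The same pin at y = +9 mm.
- sensor (a joint): Sprung copper temperature sensor, a dome in the bed under the middle of a seated battery (x = -14, y = 0 mm in the tester's frame). 0 m: standing 3 mm out of the bed; 0.003 m: pressed down flush with the bed. Its spring pushes back with 0.7 N at first (more than the battery's weight) and 2.8 N when fully down.
- spudger: Black plastic prying stick, 140 x 10 x 8 mm, lying loose on the bench; leave it alone.
- tweezers: Steel tweezers with curved tips, 122 x 19 x 9 mm, lying loose near the bench's front edge; leave them alone.

How it is judged (in metres and radians):
On the way:
1. the battery lies on the bed, contact end to the pins, square (within 3 degrees) and touching the side stop, with the pins still free (y of battery in the frame of tester between -0.002 and 0.002 m and z of battery in the frame of tester below 0.025 m and x of contact_end in the frame of fence_face above -0.03 m and angle between the x axis of battery and the x axis of tester, either way round below 0.052 rad and contact force between battery and side_stop above 0.5 N and value of joint each of pin0, pin1, pin2 below 0.001 m), for 0.2 s.
At the end, for the whole second after the job is handed in: Held in the corner: end within 1.5 mm of the fence (over 5 N on it), underside within 1.5 mm of the bed (over 3 N on it), pins in over 2.5 of 4 mm, sensor down over 2 of 3 mm, within 3 mm of the side stop, square to 3 degrees, at rest; spudger and tweezers within 20 mm of their places (y of battery in the frame of tester between -0.003 and 0.002 m and x of contact_end in the frame of fence_face above -0.0015 m and z of contact_end in the frame of fence_face below 0.002 m and z of battery in the frame of tester below 0.0215 m and angle between the x axis of battery and the x axis of tester, either way round below 0.052 rad and angle between battery's own z axis and vertical below 0.04 rad and value of joint each of pin0, pin1, pin2 above 0.0025 m and value of joint sensor above 0.002 m and contact force between battery and fence above 5 N and contact force between battery and bed above 3 N and contact force between the fingers and battery above 1 N and linear speed of battery below 0.01 m/s and distance of each of spudger, tweezers from where it was at the start of the episode below 0.02 m); the arm keeps its last pose, push and grip.
It fails at once if the battery is rammed into the fence (over 60 N) (contact force between battery and fence above 60 N).
It fails at once if the battery is rammed onto the bed (over 60 N) (contact force between battery and bed above 60 N).
It fails at once if the spudger is moved by more than 20 mm (distance of spudger from where it was at the start of the episode above 0.02 m).
It fails at once if the tweezers are moved by more than 20 mm (distance of tweezers from where it was at the start of the episode above 0.02 m).
It also fails if it takes over 51 s, if anything falls off the work surface, if the arm or the gripper's body presses on something with over 40 N, if the wrist force passes 120 N, or if a joint passes its speed limit or range.

## Working session

There is one attempt and no reset: what is moved stays moved. The work goes in short steps, Python scripts to look and compute and a tool call to move; the robot and the scene stay as the last step left them, time stands still between calls to the robot, and variables do not carry over. Pictures are saved under pics/ and viewed, at most 10 in all, crops included, and the job is handed in when it is done.

Besides the shell and the picture viewer there is one more tool, called after "Call:" by a JSON object that holds its "fn" and its "kwargs", one argument or row to a line. apply_moves: Moves the arm, as the interface text tells. Its arguments: {"type":"object","properties":{"moves":{"type":"array"},"hand":{"type":"number"}},"required":["moves"]}

```bash
mkdir -p pics; cat > h.py <<'E'
import numpy as np, cv2
from station import r, imaging, models
def ray(p,uv,z):
    K=np.array(p["intrinsics"]);R=np.array(p["orientation"]);e=np.array(p["eye"])
    d=R@np.linalg.inv(K)@np.array([uv[0],uv[1],1.0]); return e+d*(z-e[2])/d[2]
def proj(p,X):
    K=np.array(p["intrinsics"]);R=np.array(p["orientation"]);e=np.array(p["eye"])
    c=K@(R.T@(np.array(X)-e)); return c[:2]/c[2]
def at(p,n,z):
    o=models.place_of(p,n)
    return [(round(q["confidence"],2),(np.array(q["at"])*[640,400]).round(1),ray(p,np.array(q["at"])*[640,400],z).round(4)) for q in o[:2]]
E
python3 - <<'E'
from h import *
np.set_printoptions(suppress=True)
ims=[]
for n in("top","scene"):
    p=imaging.capture(n); cv2.imwrite(f"pics/{n}0.png",p["frame"]); print(n,np.round(p["eye"],3))
    for t,z in(("battery",0),("contact_end",0),("tester",0),("fence_face",.02),("spudger",0),("tweezers",0)): print(t,at(p,t,z))
    for t,z in (("battery",.008),("bed",.02),("fence",.035),("side_stop",.033)):
        for q in models.cut_out(p,t)[:1]:
            m=q["region"].astype(np.uint8); c=max(cv2.findContours(m,0,2)[0],key=cv2.contourArea)
            W=np.array([ray(p,x[0],z)[:2] for x in c])
            b=cv2.minAreaRect((W*1000).astype(np.float32)); print(t,"rect",round(q["confidence"],2),np.round(b[0],1),np.round(b[1],1),round(b[2],1))
s=r.sense();print(s)
E
```

```text
top [0.35  0.105 0.891]
battery [(0.77, array([403.7, 210.3]), array([ 0.4485, -0.0653,  0.    ]))]
contact_end [(0.75, array([388.3, 201.9]), array([ 0.4688, -0.0312,  0.    ]))]
tester []
fence_face [(0.8, array([265.4, 158.6]), array([0.574 , 0.2463, 0.02  ]))]
spudger [(0.61, array([332.8, 215.4]), array([0.4416, 0.0965, 0.    ]))]
tweezers [(0.53, array([403.1, 249.8]), array([ 0.3595, -0.0587,  0.    ]))]
battery rect 0.79 [445.8 -67.9] [88.8 37.9] 61.3
bed rect 0.59 [516.7 244. ] [ 25.1 103.7] 89.8
fence rect 0.88 [597.7 243.6] [92.6 63. ] 89.3
side_stop rect 0.52 [555.6 271.9] [22.6 29.8] 88.3
scene [-0.062 -0.42   0.494]
battery [(0.89, array([372.2, 267.5]), array([ 0.4396, -0.0647, -0.    ]))]
contact_end [(0.57, array([368. , 251.3]), array([ 0.472 , -0.0292,  0.    ]))]
tester [(0.73, array([293.7, 184.9]), array([0.5554, 0.2667, 0.    ]))]
fence_face [(0.57, array([305.2, 177.5]), array([0.5752, 0.2465, 0.02  ])), (0.26, array([314.8, 231.3]), array([0.4288, 0.0692, 0.02  ]))]
spudger [(0.54, array([311.9, 231.6]), array([0.4446, 0.0935, 0.    ]))]
tweezers [(0.58, arra
[... 244 characters left out ...]
9049,  22.04115926,   0.45109123,  -0.00137727,
       -68.41039208, -14.81600335]), 'joint_velocities': array([ 0.00887239,  0.00510899,  0.10055862,  0.06541335, -0.03144143,
        0.09228416]), 'effort': array([ -0.00164628, -39.0477562 ,  18.76240432,   4.22442734,
         0.01545862,  -0.00003108]), 'tcp_pos': array([ 0.26950721, -0.56387088,  0.22254148]), 'ee_rot': array([[-0.90225893, -0.43119465,  0.00001183],
       [-0.43119465,  0.90225893,  0.00002059],
       [-0.00001955,  0.00001348, -1.        ]]), 'wrist_force': array([0.34409477, 0.97233498, 0.09579848]), 'moment': array([-0.03280209,  0.03129431, -0.03378221]), 'gripper_force': 0.0, 'gripper_width': 1.0024639909585285}
```

View pics/top0.png

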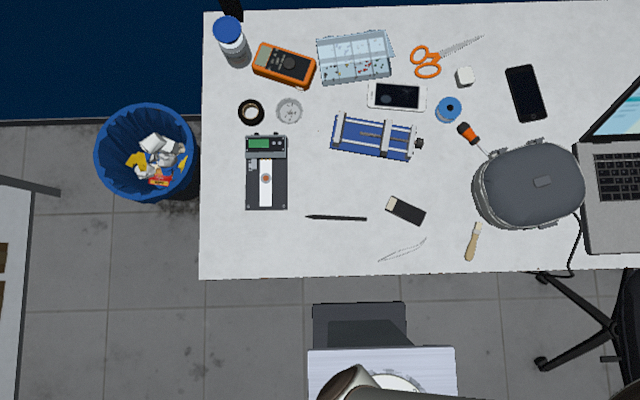

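View pics/scene0.png

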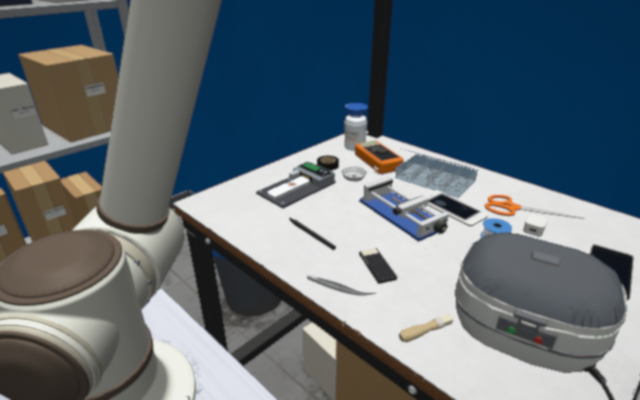

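The views agree: the battery is at about (404,210) in the top view, contact end up-left, yaw about 61°. The tester is at (266,172) with yaw about 0°. The spudger (335,217) and tweezers (403,249) are both clear of the battery. I'll turn first, then travel above the bench.

Call:
{"fn": "apply_moves", "kwargs": {
  "moves": [
    [[0, 0, -0.008], -7.1],
    [[0, 0, -0.008], -7.1],
    [[0, 0, -0.008], -7.1],
    [[0, 0, -0.008], -7.1],
    [[0, 0, 0], -7.1]
  ],
  "hand": 0.06
}}

```text
time_s: 1.52
tcp_pos: [0.2699, -0.5647, 0.2566]
ee_rot: [[-0.479, -0.878, 0.002], [-0.878, 0.478, -0.003], [0.002, -0.003, -1.0]]
wrist_force: [0.9, -0.1, 0.4]
gripper_width: 0.729
gripper_force: 0.0
```

Call:
{"fn": "apply_moves", "kwargs": {
  "moves": [
    [[-0.0346, 0.0057, 0], 0],
    [[-0.0346, 0.0057, 0], 0],
    [[-0.0346, 0.0057, 0], 0],
    [[-0.0346, 0.0057, 0], 0],
    [[-0.0346, 0.0057, 0], 0]
  ]
}}

```text
time_s: 1.93
tcp_pos: [0.3285, -0.3973, 0.2546]
ee_rot: [[-0.485, -0.875, 0.0], [-0.875, 0.485, -0.0], [0.0, -0.0, -1.0]]
wrist_force: [0.9, 0.6, 0.0]
gripper_width: 0.688
gripper_force: 0.0
```

Call:
{"fn": "apply_moves", "kwargs": {
  "moves": [
    [[-0.0346, 0.0057, 0], 0],
    [[-0.0346, 0.0057, 0], 0],
    [[-0.0346, 0.0057, 0], 0],
    [[-0.0346, 0.0057, 0], 0],
    [[-0.0346, 0.0057, 0], 0]
  ]
}}

```text
time_s: 2.35
tcp_pos: [0.3874, -0.232, 0.2549]
ee_rot: [[-0.484, -0.875, 0.001], [-0.875, 0.484, -0.0], [-0.0, -0.001, -1.0]]
wrist_force: [0.5, -0.2, -0.4]
gripper_width: 0.686
gripper_force: 0.0
```

Call:
{"fn": "apply_moves", "kwargs": {
  "moves": [
    [[-0.0346, 0.0057, 0.01], 0],
    [[-0.0346, 0.0057, 0.01], 0],
    [[-0.0346, 0.0057, 0.01], 0],
    [[-0.0346, 0.0057, 0.01], 0],
    [[-0.0346, 0.0057, 0.01], 0]
  ]
}}

```text
time_s: 2.77
tcp_pos: [0.4462, -0.0666, 0.2046]
ee_rot: [[-0.484, -0.875, 0.001], [-0.875, 0.484, 0.0], [-0.001, -0.001, -1.0]]
wrist_force: [0.3, -0.1, 0.4]
gripper_width: 0.687
gripper_force: 0.0
```

Call:
{"fn": "apply_moves", "kwargs": {
  "moves": [
    [[0, 0, 0.02], 0],
    [[0, 0, 0.02], 0],
    [[0, 0, 0], 0],
    [[0, 0, 0], 0]
  ]
}}

```text
time_s: 3.1
tcp_pos: [0.4456, -0.0685, 0.1643]
ee_rot: [[-0.484, -0.875, -0.002], [-0.875, 0.484, -0.001], [0.002, 0.001, -1.0]]
wrist_force: [0.0, -0.9, 0.1]
gripper_width: 0.688
gripper_force: 0.0
```

```bash
cat >> h.py <<'E'
np.set_printoptions(suppress=True)
def rect(p,t,z):
    for q in models.cut_out(p,t)[:1]:
        m=q["region"].astype(np.uint8); c=max(cv2.findContours(m,0,2)[0],key=cv2.contourArea)
        W=np.array([ray(p,x[0],z)[:2] for x in c]); b=cv2.minAreaRect((W*1000).astype(np.float32))
        print(t,"rect",round(q["confidence"],2),np.round(b[0],1),np.round(b[1],1),round(b[2],1),q["extent"])
def st():
    s=r.sense(); R=s["ee_rot"]; print("t",round(s["time_s"],2),"tcp",s["tcp_pos"].round(4),"yaw",round(np.degrees(np.arctan2(R[1,0],R[0,0]))%360,2),"F",s["wrist_force"].round(2),"M",s["moment"].round(2),"w",round(s["gripper_width"]*87,1),"gf",round(s["gripper_force"],1)); return s
E
python3 - <<'E'
from h import *
st()
p=imaging.capture("wrist"); cv2.imwrite("pics/w1.png",p["frame"]); print(np.round(p["eye"],3))
print(at(p,"battery",0),at(p,"contact_end",0)); rect(p,"battery",.008)
E
```

```text
t 3.1 tcp [ 0.4456 -0.0685  0.1643] yaw 241.08 F [ 0.05 -0.94  0.13] M [ 0.01 -0.03  0.04] w 59.8 gf 0.0
[ 0.409 -0.134  0.327]
[(0.55, array([318.1, 180.7]), array([ 0.4452, -0.0674,  0.    ]))] [(0.74, array([317.7, 224.1]), array([ 0.4666, -0.0295,  0.    ]))]
battery rect 0.6 [447.4 -68.5] [89.  37.7] 61.5 [0.4578, 0.3362, 0.0698, 0.2335]
```

View pics/w1.png

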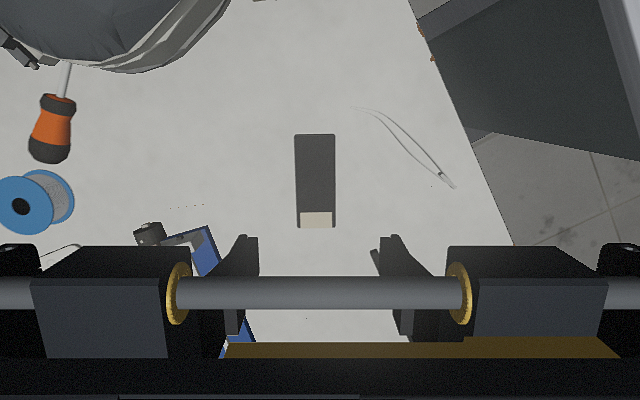

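The battery shows at (315,180), centred between the fingers, with its pale strip at (318,220) and yaw 61.4°. I'll descend and grip.

Call:
{"fn": "apply_moves", "kwargs": {
  "moves": [
    [[-0.001, 0, 0.035], -0.4],
    [[0, 0, 0.04], 0],
    [[0, 0, 0.035], 0],
    [[0, 0, 0.03], 0],
    [[0, 0, 0.01], 0]
  ]
}}

```text
time_s: 3.72
tcp_pos: [0.4444, -0.0682, 0.0117]
ee_rot: [[-0.479, -0.878, -0.005], [-0.878, 0.48, -0.001], [0.003, 0.004, -1.0]]
wrist_force: [-1.0, 0.2, -0.5]
gripper_width: 0.69
gripper_force: 0.0
```

Call:
{"fn": "apply_moves", "kwargs": {
  "moves": [
    [[0, 0, 0.007], 0],
    [[0, 0, 0.0015], 0],
    [[0, 0, 0], 0],
    [[0, 0, 0], 0]
  ]
}}

```text
time_s: 4.05
tcp_pos: [0.4477, -0.0674, 0.0073]
ee_rot: [[-0.478, -0.878, 0.003], [-0.878, 0.478, 0.0], [-0.002, -0.002, -1.0]]
wrist_force: [-0.8, -0.5, 0.9]
gripper_width: 0.692
gripper_force: 0.0
```

Call:
{"fn": "apply_moves", "kwargs": {
  "moves": [
    [[0, 0, 0], 0],
    [[0, 0, 0], 0],
    [[0, 0, 0], 0],
    [[0, 0, 0], 0],
    [[0, 0, 0], 0]
  ],
  "hand": 0.025
}}

```text
time_s: 4.47
tcp_pos: [0.4468, -0.0674, 0.0064]
ee_rot: [[-0.478, -0.878, 0.001], [-0.878, 0.478, 0.0], [-0.001, -0.001, -1.0]]
wrist_force: [-0.1, -0.2, 3.0]
gripper_width: 0.412
gripper_force: 30.0
```

Call:
{"fn": "apply_moves", "kwargs": {
  "moves": [
    [[0, 0, 0], 0],
    [[0, 0, 0], 0],
    [[0, 0, 0], 0]
  ]
}}

```text
time_s: 4.72
tcp_pos: [0.4468, -0.0674, 0.0064]
ee_rot: [[-0.478, -0.878, 0.001], [-0.878, 0.478, 0.0], [-0.0, -0.001, -1.0]]
wrist_force: [-0.7, 0.7, 4.7]
gripper_width: 0.413
gripper_force: 30.0
```

Only about 2 mm of the pads hold the battery because I stopped too high. I'll reopen, go 4 mm lower and grip again.

Call:
{"fn": "apply_moves", "kwargs": {
  "moves": [
    [[0, 0, 0], 0],
    [[0, 0, 0], 0],
    [[0, 0, 0], 0],
    [[0, 0, 0.002], 0],
    [[0, 0, 0.002], 0]
  ],
  "hand": 0.05
}}

```text
time_s: 5.13
tcp_pos: [0.4463, -0.0675, 0.0017]
ee_rot: [[-0.478, -0.878, -0.0], [-0.878, 0.478, -0.0], [0.0, 0.0, -1.0]]
wrist_force: [-0.0, 0.0, 0.3]
gripper_width: 0.569
gripper_force: 0.0
```

Call:
{"fn": "apply_moves", "kwargs": {
  "moves": [
    [[0, 0, 0], 0],
    [[0, 0, 0], 0],
    [[0, 0, 0], 0]
  ]
}}

```text
time_s: 5.38
tcp_pos: [0.4464, -0.0675, 0.0019]
ee_rot: [[-0.478, -0.878, -0.0], [-0.878, 0.478, -0.0], [0.0, 0.0, -1.0]]
wrist_force: [-0.4, -0.1, -0.2]
gripper_width: 0.577
gripper_force: 0.0
```

Call:
{"fn": "apply_moves", "kwargs": {
  "moves": [
    [[0, 0, 0], 0],
    [[0, 0, 0], 0],
    [[0, 0, 0], 0],
    [[0, 0, 0], 0],
    [[0, 0, 0], 0]
  ],
  "hand": 0.025
}}

```text
time_s: 5.8
tcp_pos: [0.4465, -0.0675, 0.0021]
ee_rot: [[-0.478, -0.878, 0.0], [-0.878, 0.478, 0.0], [-0.0, -0.0, -1.0]]
wrist_force: [-0.3, 0.4, 0.4]
gripper_width: 0.418
gripper_force: 30.0
```

Call:
{"fn": "apply_moves", "kwargs": {
  "moves": [
    [[0, 0, 0], 0],
    [[0, 0, 0], 0],
    [[0, 0, 0], 0]
  ]
}}

```text
time_s: 6.05
tcp_pos: [0.4465, -0.0675, 0.0021]
ee_rot: [[-0.478, -0.878, 0.0], [-0.878, 0.478, 0.0], [-0.0, -0.0, -1.0]]
wrist_force: [0.4, -0.2, 0.7]
gripper_width: 0.42
gripper_force: 30.0
```

Call:
{"fn": "apply_moves", "kwargs": {
  "moves": [
    [[0, 0, -0.01], 0],
    [[0, 0, -0.04], 0],
    [[0, 0, -0.04], 0],
    [[0, 0, -0.04], 7],
    [[0, 0, -0.04], 7]
  ]
}}

```text
time_s: 6.47
tcp_pos: [0.4457, -0.0676, 0.1739]
ee_rot: [[-0.681, -0.733, -0.001], [-0.733, 0.681, 0.0], [0.0, 0.0, -1.0]]
wrist_force: [1.7, 0.7, -0.8]
gripper_width: 0.422
gripper_force: 30.0
```

Call:
{"fn": "apply_moves", "kwargs": {
  "moves": [
    [[0, 0, 0], 7],
    [[0, 0, 0], 7],
    [[0, 0, 0], 7],
    [[0, 0, 0], 7],
    [[0, 0, 0], 7]
  ]
}}

```text
time_s: 6.88
tcp_pos: [0.446, -0.0675, 0.172]
ee_rot: [[-0.978, -0.209, -0.0], [-0.209, 0.978, 0.0], [0.0, 0.0, -1.0]]
wrist_force: [0.6, 0.1, -0.8]
gripper_width: 0.418
gripper_force: 30.0
```

Call:
{"fn": "apply_moves", "kwargs": {
  "moves": [
    [[0, 0, 0], 7],
    [[0, 0, 0], 5.4],
    [[-0.0182, 0.0346, 0], 0],
    [[-0.0182, 0.0346, 0], 0],
    [[-0.0182, 0.0346, 0], 0]
  ]
}}

```text
time_s: 7.3
tcp_pos: [0.5011, 0.0371, 0.1722]
ee_rot: [[-1.0, 0.001, 0.0], [0.001, 1.0, 0.0], [-0.0, 0.0, -1.0]]
wrist_force: [-0.2, -0.6, 0.7]
gripper_width: 0.417
gripper_force: 30.0
```

Call:
{"fn": "apply_moves", "kwargs": {
  "moves": [
    [[-0.0182, 0.0346, 0], 0],
    [[-0.0182, 0.0346, 0], 0],
    [[-0.0182, 0.0346, 0], 0],
    [[-0.0182, 0.0346, 0], 0],
    [[-0.0182, 0.0346, 0], 0]
  ]
}}

```text
time_s: 7.72
tcp_pos: [0.5921, 0.2111, 0.1716]
ee_rot: [[-1.0, -0.001, -0.001], [-0.001, 1.0, -0.0], [0.001, -0.0, -1.0]]
wrist_force: [0.2, 0.2, 0.7]
gripper_width: 0.415
gripper_force: 30.0
```

Call:
{"fn": "apply_moves", "kwargs": {
  "moves": [
    [[-0.0182, 0.0346, 0], 0],
    [[0, 0, 0], 0],
    [[0, 0, 0], 0],
    [[0, 0, 0], 0]
  ]
}}

```text
time_s: 8.05
tcp_pos: [0.6093, 0.2437, 0.1711]
ee_rot: [[-1.0, -0.001, -0.002], [-0.001, 1.0, -0.001], [0.002, -0.001, -1.0]]
wrist_force: [-0.3, -1.1, -0.7]
gripper_width: 0.417
gripper_force: 30.0
```

```bash
python3 - <<'E'
from h import *
st()
p=imaging.capture("wrist"); cv2.imwrite("pics/w2.png",p["frame"]); np.save("w2.npy",p,allow_pickle=True); print(np.round(p["eye"],3))
print(at(p,"tester",0),at(p,"fence_face",.02)); rect(p,"bed",.02);rect(p,"side_stop",.033);rect(p,"fence",.035);rect(p,"battery",.19)
E
```

```text
t 8.05 tcp [0.6093 0.2437 0.1711] yaw 180.05 F [-0.29 -1.14 -0.72] M [-0.06 -0.04 -0.  ] w 36.3 gf 30.0
[0.533 0.244 0.333]
[(0.59, array([321.7, 108.9]), array([0.5434, 0.2471, 0.    ]))] [(0.8, array([317., 142.]), array([0.571 , 0.2429, 0.02  ]))]
bed rect 0.71 [519.2 246.1] [ 28.1 107.2] 89.4 [0.4695, 0.015, 0.0608, 0.3358]
side_stop rect 0.59 [559.9 273. ] [24. 20.] 1.1 [0.5333, 0.2898, 0.0386, 0.0777]
fence rect 0.36 [640.5 244.3] [103.7  70.2] 0.1 [0.4377, 0.4073, 0.1256, 0.436]
battery rect 0.64 [584.7 244.2] [49.8 33.9] 0.1 [0.4333, 0.4115, 0.1286, 0.428]
```

View pics/w2.png

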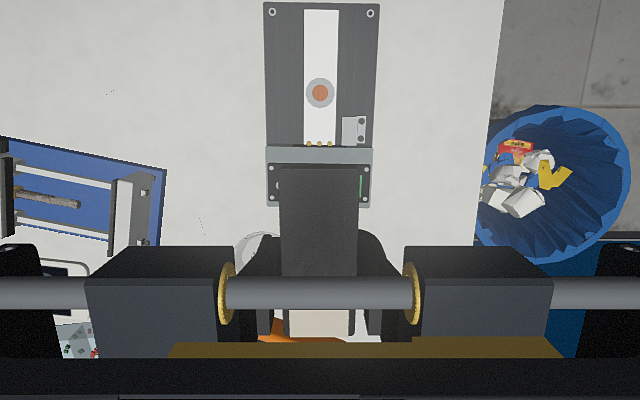

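The wrist view shows the bed at cols 305–338, the sensor at (320,93), the pins at row 144, and the side stop at (354,130). The held battery spans cols 281–357, rear end at row 168. Next I'll fit the edges.

```bash
python3 - <<'E'
from h import *
p=np.load("w2.npy",allow_pickle=True).item(); f=p["frame"].astype(int); g=f.sum(2)/3
def edge(rows,lo,hi,z,sgn):
    pts=[]
    for v in rows:
        d=np.diff(cv2.GaussianBlur(g[v:v+1].astype(np.float32),(5,1),0)[0])[lo:hi]*sgn
        k=np.argmax(d); 
        w=np.clip(d[max(0,k-2):k+3],0,None); u=lo+.5+(np.arange(max(0,k-2),max(0,k-2)+len(w))*w).sum()/w.sum()
        pts.append(ray(p,(u,v),z)[:2])
    P=np.array(pts); a=np.polyfit(P[:,0],P[:,1],1); res=P[:,1]-np.polyval(a,P[:,0]); k=abs(res)<.0008
    a=np.polyfit(P[k,0],P[k,1],1); return round(np.degrees(np.arctan(a[0])),2), round(np.polyval(a,.54),4), k.sum()
print("bed L",edge(range(15,140),297,312,.02,1),"bed R",edge(list(range(15,72))+list(range(112,138)),330,346,.02,-1))
print("plate L",edge(range(15,140),255,275,.011,-1),"R",edge(range(15,140),370,390,.011,1))
print("batt L",edge(range(175,235),272,290,.177,-1),"R",edge(range(175,235),350,365,.177,1))
# sensor
hsv=cv2.cvtColor(p["frame"],cv2.COLOR_BGR2HSV); m=((hsv[...,0]<15)&(hsv[...,1]>90)).astype(np.uint8); m[:, :300]=0;m[:,340:]=0;m[:75]=0;m[110:]=0
M=cv2.moments(m,True); c=(M['m10']/M['m00'],M['m01']/M['m00']); print("sensor",c,ray(p,c,.022).round(4))
for u in (270,315,330): print(u,g[138:170,u].round().astype(int))
print(g[160:176,319].round().astype(int)); print("batt rear",ray(p,(319,167.5),.177),"fence line", ray(p,(315,146),.02),ray(p,(270,146),.011))
E
```

```text
bed L (np.float64(-0.79), np.float64(0.2313), np.int64(125)) bed R (np.float64(-0.77), np.float64(0.2589), np.int64(83))
plate L (np.float64(-0.76), np.float64(0.1972), np.int64(125)) R (np.float64(-0.79), np.float64(0.2928), np.int64(125))
batt L (np.float64(-0.28), np.float64(0.2262), np.int64(43)) R (np.float64(0.69), np.float64(0.2622), np.int64(49))
sensor (319.75252525252523, 92.48484848484848) [0.5294 0.2452 0.022 ]
270 [110 109 110 109 105 102  88  87 135 152 147 147 146 148 146 148 149 148
 148 147 148 148 147 157 128  64  80  73 199 193 194 200]
315 [224 225 224 224 227 235 231  48  53 135 154 148 149 148 147 149 147 148
 148 147 147 145 148 147 154  93  63  62  60  59  64  88]
330 [224 225 230 169 135 142 147 159  47 107 151 148 145 146 147 146 146 147
 145 146 148 147 146 148 156 129  55  62  63  65  70  88]
[146 148 156  97  59  65  63  67  66  84  74  74  78  81  77  78]
batt rear [0.56336984 0.24454821 0.177     ] fence line [0.57449368 0.24115188 0.02      ] [0.57574121 0.20029702 0.011     ]
```

Tester fit: yaw −0.78°, centreline y≈0.245, sensor at x≈0.5295. The held battery sits about 2 mm behind the TCP in x. I'll back off to a point above the bed, 12 mm short of the fence and 4 mm off the stop, then descend.

Call:
{"fn": "apply_moves", "kwargs": {
  "moves": [
    [[0.03, -0.0015, 0], 0.8],
    [[0.03, -0.0015, 0], 0],
    [[0.0296, -0.0013, 0], 0],
    [[0, 0, 0.03], 0],
    [[0, 0, 0.03], 0]
  ]
}}

```text
time_s: 8.82
tcp_pos: [0.5205, 0.2413, 0.1147]
ee_rot: [[-1.0, 0.012, 0.006], [0.012, 1.0, 0.005], [-0.006, 0.005, -1.0]]
wrist_force: [-0.5, 0.3, -1.6]
gripper_width: 0.416
gripper_force: 30.0
```

Call:
{"fn": "apply_moves", "kwargs": {
  "moves": [
    [[0, 0, 0.03], 0],
    [[0, 0, 0.025], 0],
    [[0, 0, 0.015], 0],
    [[0, 0, 0], 0],
    [[0, 0, 0], 0]
  ]
}}

```text
time_s: 9.23
tcp_pos: [0.5204, 0.2401, 0.0419]
ee_rot: [[-1.0, 0.013, -0.001], [0.013, 1.0, -0.001], [0.001, -0.001, -1.0]]
wrist_force: [1.3, 0.8, 0.1]
gripper_width: 0.42
gripper_force: 30.0
```

```bash
python3 - <<'E'
from h import *
st()
p=imaging.capture("scene"); f=cv2.resize(p["frame"][120:240,230:390],(800,600),interpolation=cv2.INTER_CUBIC); cv2.imwrite("pics/s3.png",f)
E
```

```text
t 9.23 tcp [0.5204 0.2401 0.0419] yaw 179.24 F [1.32 0.79 0.1 ] M [-0.03 -0.08 -0.  ] w 36.5 gf 30.0
```

View pics/s3.png

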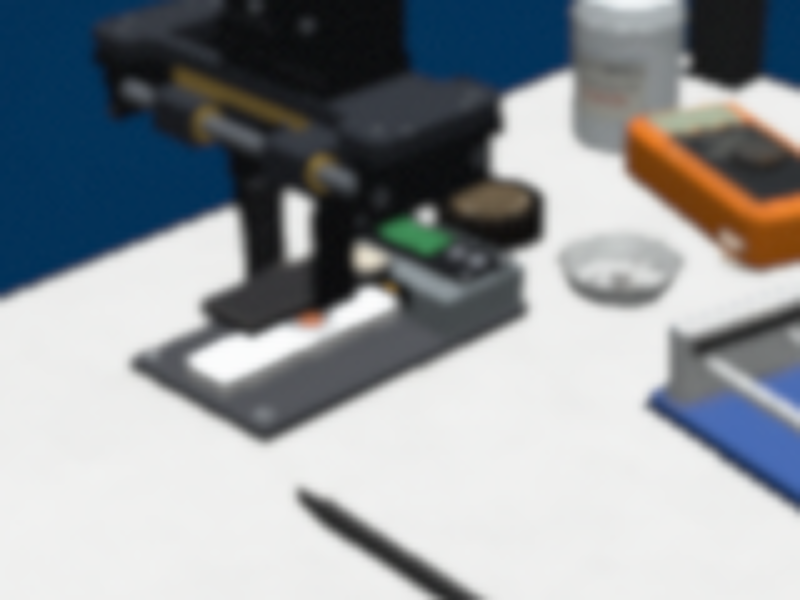

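The battery hangs level over the bed (crop (260,295)), its pale contact end (368,258) short of the fence. Continuing down.

Call:
{"fn": "apply_moves", "kwargs": {
  "moves": [
    [[0, 0, 0.007], 0],
    [[0, 0, 0.006], 0],
    [[0, 0, 0.004], 0],
    [[0, 0, 0], 0],
    [[0, 0, 0], 0]
  ]
}}

```text
time_s: 9.7
tcp_pos: [0.5203, 0.2404, 0.0251]
ee_rot: [[-1.0, 0.013, -0.0], [0.013, 1.0, -0.0], [0.0, -0.0, -1.0]]
wrist_force: [-0.8, 0.6, -0.2]
gripper_width: 0.416
gripper_force: 30.0
```

Call:
{"fn": "apply_moves", "kwargs": {
  "moves": [
    [[0, 0.001, 0.001], 0],
    [[0, 0.001, 0], 0],
    [[0, 0, 0], 0],
    [[0, 0, 0], 0],
    [[0, 0, 0], 0]
  ]
}}

```text
time_s: 10.12
tcp_pos: [0.5205, 0.2426, 0.0242]
ee_rot: [[-1.0, 0.013, 0.0], [0.013, 1.0, 0.0], [-0.0, 0.0, -1.0]]
wrist_force: [0.5, -0.4, 0.7]
gripper_width: 0.417
gripper_force: 30.0
```

```bash
python3 - <<'E'
from h import *
st()
E
```

```text
t 10.12 tcp [0.5205 0.2426 0.0242] yaw 179.25 F [ 0.49 -0.45  0.69] M [-0.04  0.01  0.02] w 36.2 gf 30.0
```

Call:
{"fn": "apply_moves", "kwargs": {
  "moves": [
    [[0, 0.001, 0], 0],
    [[0, 0, 0], 0],
    [[0, 0, 0], 0]
  ]
}}

```text
time_s: 10.37
tcp_pos: [0.5205, 0.2436, 0.0241]
ee_rot: [[-1.0, 0.013, 0.0], [0.013, 1.0, 0.0], [-0.0, 0.0, -1.0]]
wrist_force: [0.3, 0.3, 1.4]
gripper_width: 0.42
gripper_force: 30.0
```

Call:
{"fn": "apply_moves", "kwargs": {
  "moves": [
    [[0, 0.001, 0], 0],
    [[0, 0, 0], 0],
    [[0, 0, 0], 0]
  ]
}}

```text
time_s: 10.62
tcp_pos: [0.5204, 0.2446, 0.0241]
ee_rot: [[-1.0, 0.013, 0.0], [0.013, 1.0, 0.0], [-0.0, 0.0, -1.0]]
wrist_force: [-0.5, -0.2, 0.8]
gripper_width: 0.419
gripper_force: 30.0
```

Call:
{"fn": "apply_moves", "kwargs": {
  "moves": [
    [[0, 0.0005, 0], 0],
    [[0, 0, 0], 0],
    [[0, 0, 0], 0]
  ]
}}

```text
time_s: 10.87
tcp_pos: [0.5204, 0.2447, 0.024]
ee_rot: [[-1.0, 0.013, -0.0], [0.013, 1.0, -0.0], [0.0, -0.0, -1.0]]
wrist_force: [-0.1, -1.4, 0.6]
gripper_width: 0.421
gripper_force: 30.0
```

Call:
{"fn": "apply_moves", "kwargs": {
  "moves": [
    [[0, 0.0005, 0], 0],
    [[0, 0, 0], 0],
    [[0, 0, 0], 0],
    [[0, 0, 0], 0]
  ]
}}

```text
time_s: 11.2
tcp_pos: [0.5203, 0.2449, 0.024]
ee_rot: [[-1.0, 0.014, -0.001], [0.014, 1.0, -0.001], [0.001, -0.001, -1.0]]
wrist_force: [1.2, -5.1, 0.8]
gripper_width: 0.417
gripper_force: 30.0
```

```bash
python3 - <<'E'
from h import *
st()
E
```

```text
t 11.2 tcp [0.5203 0.2449 0.024 ] yaw 179.22 F [ 1.18 -5.14  0.84] M [-1.38 -0.41 -0.17] w 36.3 gf 30.0
```

Call:
{"fn": "apply_moves", "kwargs": {
  "moves": [
    [[0, 0, 0], 0],
    [[0, 0, 0], 0],
    [[0, 0, 0.001], 0],
    [[0, 0, 0], 0]
  ]
}}

```text
time_s: 11.53
tcp_pos: [0.5203, 0.2449, 0.0232]
ee_rot: [[-1.0, 0.013, -0.001], [0.013, 1.0, -0.001], [0.001, -0.001, -1.0]]
wrist_force: [-0.4, -5.8, 3.2]
gripper_width: 0.421
gripper_force: 30.0
```

Call:
{"fn": "apply_moves", "kwargs": {
  "moves": [
    [[-0.002, 0, 0], 0],
    [[-0.002, 0, 0], 0],
    [[-0.001, 0, 0], 0],
    [[0, 0, 0], 0],
    [[0, 0, 0], 0]
  ]
}}

```text
time_s: 11.95
tcp_pos: [0.5243, 0.2447, 0.0224]
ee_rot: [[-1.0, 0.013, -0.003], [0.013, 1.0, -0.002], [0.003, -0.002, -1.0]]
wrist_force: [-3.4, -4.0, 1.7]
gripper_width: 0.422
gripper_force: 30.0
```

Call:
{"fn": "apply_moves", "kwargs": {
  "moves": [
    [[-0.001, 0, 0], 0],
    [[-0.001, 0, 0], 0],
    [[-0.001, 0, 0], 0],
    [[0, 0, 0], 0],
    [[0, 0, 0], 0]
  ]
}}

```text
time_s: 12.37
tcp_pos: [0.5273, 0.2447, 0.0224]
ee_rot: [[-1.0, 0.014, -0.003], [0.014, 1.0, -0.002], [0.003, -0.002, -1.0]]
wrist_force: [-2.1, -4.1, 2.2]
gripper_width: 0.416
gripper_force: 30.0
```

Call:
{"fn": "apply_moves", "kwargs": {
  "moves": [
    [[-0.001, 0, 0], 0],
    [[-0.0005, 0, 0], 0],
    [[0, 0, 0], 0],
    [[0, 0, 0], 0]
  ]
}}

```text
time_s: 12.7
tcp_pos: [0.5283, 0.2446, 0.0223]
ee_rot: [[-1.0, 0.014, -0.004], [0.014, 1.0, -0.002], [0.004, -0.002, -1.0]]
wrist_force: [-4.6, -3.7, 2.4]
gripper_width: 0.415
gripper_force: 30.0
```

Call:
{"fn": "apply_moves", "kwargs": {
  "moves": [
    [[-0.001, 0, 0], 0],
    [[-0.0005, 0, 0], 0],
    [[0, 0, 0], 0],
    [[0, 0, 0], 0]
  ]
}}

```text
time_s: 13.03
tcp_pos: [0.5294, 0.2446, 0.0222]
ee_rot: [[-1.0, 0.014, -0.004], [0.014, 1.0, -0.002], [0.004, -0.002, -1.0]]
wrist_force: [-5.9, -1.5, 2.8]
gripper_width: 0.416
gripper_force: 30.0
```

Call:
{"fn": "apply_moves", "kwargs": {
  "moves": [
    [[-0.001, 0, 0], 0],
    [[-0.0005, 0, 0], 0],
    [[0, 0, 0], 0],
    [[0, 0, 0], 0]
  ]
}}

```text
time_s: 13.37
tcp_pos: [0.5306, 0.2446, 0.0222]
ee_rot: [[-1.0, 0.014, -0.005], [0.014, 1.0, -0.002], [0.005, -0.002, -1.0]]
wrist_force: [-6.7, -1.9, 3.5]
gripper_width: 0.417
gripper_force: 30.0
```

Call:
{"fn": "apply_moves", "kwargs": {
  "moves": [
    [[-0.001, 0, 0], 0],
    [[0, 0, 0], 0],
    [[0, 0, 0], 0]
  ]
}}

```text
time_s: 13.62
tcp_pos: [0.5312, 0.2446, 0.0222]
ee_rot: [[-1.0, 0.014, -0.006], [0.014, 1.0, -0.003], [0.006, -0.003, -1.0]]
wrist_force: [-7.8, -1.6, 3.8]
gripper_width: 0.418
gripper_force: 30.0
```

Call:
{"fn": "apply_moves", "kwargs": {
  "moves": [
    [[0, 0, 0.001], 0],
    [[0, 0, 0], 0],
    [[0, 0, 0], 0]
  ]
}}

```text
time_s: 13.87
tcp_pos: [0.5312, 0.2446, 0.0221]
ee_rot: [[-1.0, 0.013, -0.005], [0.013, 1.0, -0.003], [0.005, -0.003, -1.0]]
wrist_force: [-9.6, -2.9, 8.8]
gripper_width: 0.42
gripper_force: 30.0
```

Call:
{"fn": "apply_moves", "kwargs": {
  "moves": [
    [[-0.001, 0, 0], 0],
    [[-0.0005, 0, 0], 0],
    [[0, 0, 0], 0],
    [[0, 0, 0], 0]
  ]
}}

```text
time_s: 14.2
tcp_pos: [0.5313, 0.2445, 0.0221]
ee_rot: [[-1.0, 0.014, -0.008], [0.014, 1.0, -0.003], [0.008, -0.003, -1.0]]
wrist_force: [-14.5, -1.7, 10.7]
gripper_width: 0.42
gripper_force: 30.0
```

Call:
{"fn": "apply_moves", "kwargs": {
  "moves": [
    [[-0.001, 0, 0], 0],
    [[0, 0, 0], 0],
    [[0, 0, 0], 0],
    [[0, 0, 0], 0]
  ]
}}

```text
time_s: 14.53
tcp_pos: [0.5313, 0.2445, 0.0221]
ee_rot: [[-1.0, 0.014, -0.009], [0.014, 1.0, -0.004], [0.009, -0.004, -1.0]]
wrist_force: [-16.7, -0.1, 12.9]
gripper_width: 0.418
gripper_force: 30.0
```

Call:
{"fn": "apply_moves", "kwargs": {
  "moves": [
    [[-0.001, 0, 0], 0],
    [[0, 0.0003, 0], 0],
    [[0, 0, 0], 0],
    [[0, 0, 0], 0]
  ]
}}

```text
time_s: 14.87
tcp_pos: [0.5314, 0.2445, 0.0221]
ee_rot: [[-1.0, 0.014, -0.011], [0.014, 1.0, -0.004], [0.011, -0.005, -1.0]]
wrist_force: [-19.4, 0.9, 14.9]
gripper_width: 0.417
gripper_force: 30.0
```

Call:
{"fn": "apply_moves", "kwargs": {
  "moves": [
    [[-0.0005, 0, 0], 0],
    [[0, 0, 0], 0],
    [[0, 0, 0], 0],
    [[0, 0, 0], 0],
    [[0, 0, 0], 0]
  ]
}}

```text
time_s: 15.28
tcp_pos: [0.5313, 0.2445, 0.0221]
ee_rot: [[-1.0, 0.014, -0.012], [0.014, 1.0, -0.005], [0.012, -0.005, -1.0]]
wrist_force: [-20.9, 0.8, 16.4]
gripper_width: 0.419
gripper_force: 30.0
```

```bash
python3 - <<'E'
from h import *
st()
for i in range(4): imaging.capture("top")
st()
p=imaging.capture("scene"); a=p["frame"][120:240,230:390]
cv2.imwrite("pics/s4.png",cv2.resize(a,(800,600),interpolation=cv2.INTER_CUBIC))
print(at(p,"spudger",0),at(p,"tweezers",0))
E
```

```text
t 15.28 tcp [0.5313 0.2445 0.0221] yaw 179.2 F [-20.88   0.77  16.38] M [ 0.45  6.25 -0.02] w 36.4 gf 30.0
t 15.48 tcp [0.5314 0.2445 0.0221] yaw 179.2 F [-20.6    1.31  16.17] M [ 0.47  6.25 -0.11] w 36.5 gf 30.0
[] [(0.78, array([338.2, 286.3]), array([ 0.36  , -0.0543, -0.    ]))]
```

View pics/s4.png

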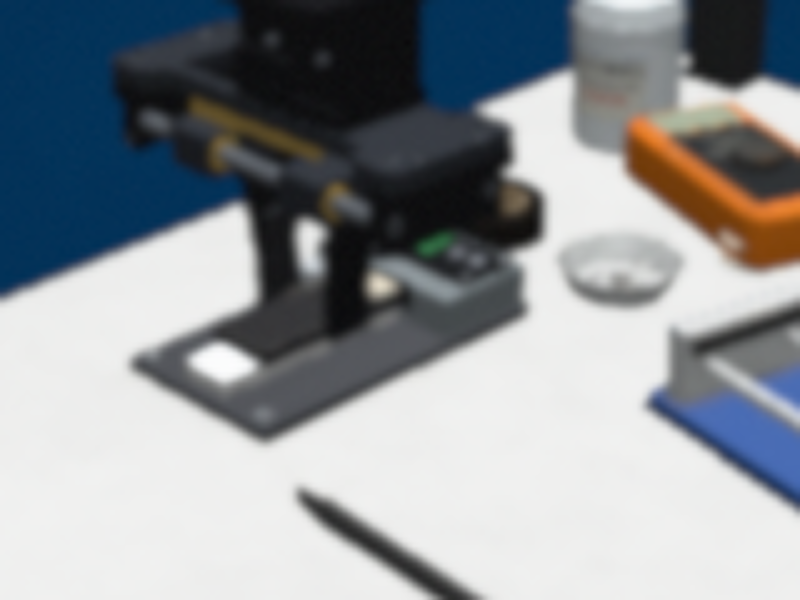

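The battery lies flat on the bed, its contact end against the fence (crop (385,285)). Forces are steady at about 20.6 N forward and 16 N down, within a safe margin even after pins, sensor and friction. The spudger end hasn't moved in the picture.

```bash
python3 -c "
from h import *
print(r.finish_job()); st()"
```

```text
the job is handed in; nothing more can be done
None
the job is handed in; nothing more can be done
```

The battery is pressed into the tester's corner against the fence and bed, still held with about 21 N forward and 16 N down, and the job is handed in (the hand-in returned no verdict).

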